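# Unscrew the cheese press and draw out the mould

### The arm

A 6-joint arm with a two-finger parallel gripper is mounted at the origin on the work surface. World frame = base frame: x ahead of the robot, y to its left, z up, the work surface at z = 0. Lengths are in mm, angles in rad, forces in N, time in s.
With the tool pointing down it reaches from about 350 to 775 mm from the base axis. Payload 7.3 kg.
Tool frame: the origin (TCP) lies on the centre line of the jaws, within the pads' length; the fingertips stand 17 mm ahead of it and the grasp point (between the pads) lies 2 mm behind it; z points along the fingers, y is the line along which they close (so a half turn about z gives the same grasp; the last joint's range is limited). The gripper opens to 92 mm and grips with 3 to 60 N. Pads are 19 mm wide; open, the fingers measure 130 mm over their backs; the gripper's body (75 mm by 190 mm) begins 47 mm behind the grasp point.
Start: joints at [1.182, 0.342, 1.524, -0, 1.275, -0.146], TCP at [126.206, 509.627, 203.841] pointing down, gripper open.
Joint ranges: [-2.53, 2.53], [-0.77, 2.02], [0.04, 2.7], [-1, 4.14], [0.28, 2.66], [-3.11, 3.11]. Speed limits (rad/s): [2.57, 2.57, 3.14, 3.14, 3.14, 3.14].

### API

Orientations are given as [roll, pitch, yaw] about the fixed x, y, z axes, in that order (R = Rz(yaw) Ry(pitch) Rx(roll)).
In Python, from plant import bot gives the robot as it stands. The module is installed in compiled form; this text tells all that it offers.
- The arm moves only by the shell command python3 -m pendant 'ROWS'. ROWS is JSON, a list of rows, each a list of 3 entries, a list of its own where there are three numbers: the shift along the world's x, y, z as a fraction of full scale, then the turn, a rotation vector about the world's x, y, z as a fraction of full scale, then the opening, from -1 (shut) to 1 (fully open), so that 0 is half open. In form: [[[tx, ty, tz], [rx, ry, rz], claw], ...]. A call has exactly 10 rows; each row shifts and turns the commanded pose from where the row before left it; what a row does not reach is not made up. Full scale, the value 1, is 30 mm for a shift and 0.12 rad for a turn. A row lasts 1/12 s, in which the tool goes at most 41.7 mm and 7.16 degrees, less where a joint would pass 70% of its speed; a pose out of reach is approached as far as the arm can. A call with a number of a shift or a turn outside -1 to 1 is refused whole. A call with a gripper value outside its range is refused whole. The fingers move at their own pace and stop on an object; the grip force is fixed at half the most. Time passes only in rows, so rows that do not move let the fingers close, or fill a call up. It gives the time, the measured TCP pose, the force, the opening and the grip force at its end, in the units of the state.
- bot.get_obs(): the state, without advancing time (a new reading comes with each control period).
- bot.capture(name): name is "scene" or "top"; returns the picture (384x512x3 uint8, blue, green, red); there is no depth.
- bot.camera_params(name): a dict with "fovy" (degrees; the focal length in pixels is half the picture's height over the tangent of half this angle, whatever the lens; pixels are square), "cx", "cy" (the principal point, pixels), "camera_from_world" (4x4, takes a point from world to camera coordinates). Camera axes: x right, y down, z forward; pixel columns grow to the right and rows downward; lengths in mm; the calibration is good to about 2 mm. A picture is of the moment at which its call begins. camera_params takes no time and is no camera call.
- bot.close_job(): hands the job in; it is judged then, once.
The state is a dict: "time": time; "joint_positions": joint angles; "dq": joint speeds; "tau": joint torques, N m; "tool_pos": TCP position; "tcp_rot": TCP orientation; "contact_force": force on the tool from outside, world axes, zero at the start; "moment": the same for the moment, N m; "grip_width": finger opening in mm; "finger_force": force on a finger pad.
Only numpy, scipy, OpenCV 4.12 (cv2) and the standard library are available. Lean on these libraries where they do the work, as an engineer would, in place of code of your own. Each camera call takes 0.05 s, during which the arm holds its last target. There are 200 camera calls.

### The job

The cheese in the small screw press on the buffet counter is ready. Turn the handwheel anticlockwise (seen from above) all the way until it comes up against its stop, leaving the mould where it is meanwhile; then slide the mould by its handle out of the press along the board until it stands inside the blue circle, without dragging it against the press foot, and let go. Leave the jar, the price label and the small cheese plate undisturbed.

Things in the scene. Friction and masses are not known exactly. Their poses are not given: they have to be found in the camera images.
- wheel_rim (a point): Centre, at rim mid-height, of the level magenta four-spoke handwheel on the press: 58 mm outside diameter, rim 12 mm thick, hub 20 mm wide ending 10 mm above this point. Grip it across from above at any yaw. Anticlockwise seen from above lifts it 5 mm per rad, friction about 0.15 N m; it stays where left. 2.6 to 3.4 rad to go to a hard end stop, where this point is 184 mm above the counter.
- foot (a point): Centre of the underside of the round white press foot (90 mm diameter), which hangs on the brass spindle and rises and sinks with the handwheel. At the start it stands 7 to 11 mm deep inside the mould's mouth; with the wheel at its stop it is 6 mm above the mould's rim. At the stop the fingers slip round the wheel's rim (12-sided, 56 to 58 mm), felt as swelling grip force and jumps of moment.
- crossbar (a point): Centre of the top face of the press's steel crossbar, on the spindle's axis, 122 mm above the counter. The bar is 204 mm long (x), 34 mm wide (y), on two columns 88 mm either side of the axis. A brass collar (32 mm wide) and column nuts stand 6 mm above it; of the press, only spindle and wheel are higher.
- circle (a point): Centre of the blue circle (160 mm outside diameter) on the top face of the press's smooth white board, 8 mm above the counter. Its y axis points along the board to the press, whose axis is at y = +190 mm from here; x runs along the crossbar. The board (210 mm in x, 370 mm in y) ends 90 mm from here on the -y side; no guides or raised edges.
- mould_center (a point): Centre, half-way up, of the round aluminium mould with yellow cheese in it: outside diameter 110 mm, mouth 102 mm, height 62 mm, mass 0.45 to 0.85 kg. It starts standing on the board on the press axis to within 5 mm, its handle towards the circle. Axes: z up; the handle lies along its -y.
- mould_handle (a point): Grip point of the mould's straight level black handle, 108 mm from the mould's axis along the mould's -y, 53 mm above the counter. The handle is 16 mm wide, 14 mm high and ends 133 mm from the axis; grip it across its width from above. Axes parallel to the mould's.
- jar: Bystander: amber glass jar with a white cap, 62 mm wide, 85 mm high, standing beyond the press's back end; origin at the centre of its underside.
- label: Bystander: price label, a blank slate panel in a magenta frame, 85 mm wide, 62 mm high, on a small foot, beside the board; origin at the centre of its underside.
- plate: Bystander: white plate 90 by 150 mm with three pieces of cheese, 24 mm high in all, beside the press; origin at the centre of its underside.
Mind the look-alikes: they are no part of the job. There is more than one size of the part that bears mould_center; the job needs the largest.

How it is judged:
By the outcome, as a careful person would: the job done as asked, in the order asked, and still so for the second after the job is handed in, with the robot touching nothing.
It also fails if it takes over 70 s, if anything falls off the work surface, if the arm or the gripper's body presses on something with over 40 N, if the wrist force passes 120 N, or if a joint passes its speed limit or range.

## Working session

There is one attempt and no reset: what is moved stays moved. The work goes in short steps, Python scripts to look and compute and a shell command to move; the robot and the scene stay as the last step left them, time stands still between calls to the robot, and variables do not carry over. Pictures are saved under pics/ and viewed, at most 13 in all, crops included, and the job is handed in when it is done.

```bash
mkdir -p pics
python3 - <<'E'
from plant import bot
import cv2
for n in("scene","top"):
    cv2.imwrite(f"pics/{n}0.png",bot.capture(n)); print(n,bot.camera_params(n))
o=bot.get_obs()
for k,v in o.items(): print(k,v)
E
```

```text
scene {'fovy': 53.22310586099285, 'cx': 257.49926310194866, 'cy': 189.72645346711488, 'camera_from_world': array([[-7.32883774e-02,  9.97169803e-01,  1.67689578e-02,
        -1.66617585e+02],
       [ 5.13530303e-01,  5.21457550e-02, -8.56485521e-01,
        -1.89827965e+02],
       [-8.54935929e-01, -5.41590661e-02, -5.15898588e-01,
         1.34093965e+03],
       [ 0.00000000e+00,  0.00000000e+00,  0.00000000e+00,
         1.00000000e+00]])}
top {'fovy': 43.676431514602676, 'cx': 266.66267355584387, 'cy': 187.43315340545217, 'camera_from_world': array([[-1.74082271e-02, -9.99779544e-01, -1.17395455e-02,
         2.18946510e+02],
       [-9.84336856e-01,  1.91971424e-02, -1.75249604e-01,
         5.94752050e+02],
       [ 1.75436334e-01,  8.50488237e-03, -9.84454041e-01,
         9.59049549e+02],
       [ 0.00000000e+00,  0.00000000e+00,  0.00000000e+00,
         1.00000000e+00]])}
time 0.1
joint_positions [ 1.18202393e+00  3.42637753e-01  1.52490165e+00 -4.13889007e-07
  1.27543138e+00 -1.46046711e-01]
dq [-0.00142249 -0.00201367 -0.00265349  0.00050106 -0.00106879 -0.00028882]
tau [ 2.17971479e-03 -4.31993115e+01 -2.44697535e+01  7.20071350e-02
  5.25620522e-02 -7.40709766e-05]
tool_pos [126.03425339 509.2400623  203.2293604 ]
tcp_rot [-3.14022914e+00 -2.00164815e-04  2.89886696e+00]
contact_force [0.34030701 0.0959199  0.23368838]
moment [-0.06220497  0.01255548  0.00804951]
finger_force 0.0
grip_width 91.86810340090236
```

View pics/scene0.png

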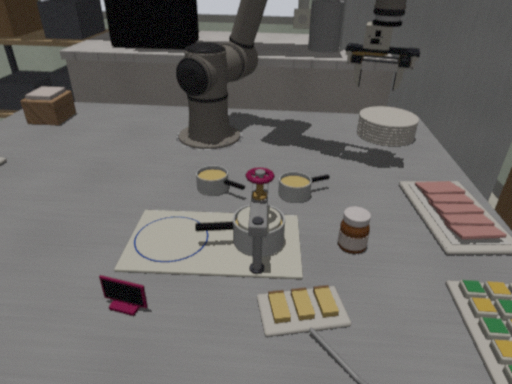

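View pics/top0.png

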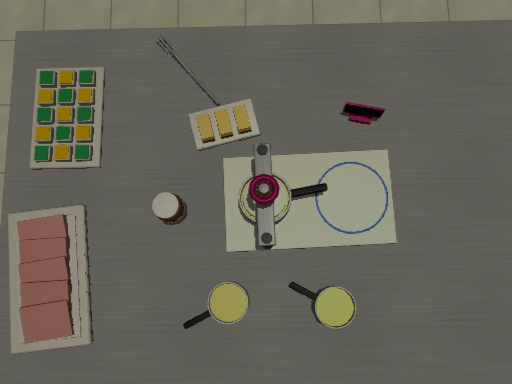

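The scene shows the press with the magenta wheel at (260,176), the mould handle pointing left to about (197,226) and the blue circle at (171,238). In the top view the wheel is at (264,189), the circle at (352,198), the handle tip at (327,188) and the crossbar runs from (262,148) to (266,240). The small moulds are decoys.

```bash
cat > h.py <<'E'
import numpy as np, cv2
from plant import bot
def cam(n):
    p=bot.camera_params(n); return p['camera_from_world'],192/np.tan(np.radians(p['fovy']/2)),p['cx'],p['cy']
def back(n,uv,z):
    T,f,cx,cy=cam(n); R=T[:3,:3]; c=-R.T@T[:3,3]
    uv=np.atleast_2d(uv).astype(float); d=np.c_[(uv[:,0]-cx)/f,(uv[:,1]-cy)/f,np.ones(len(uv))]@R
    return c+d*((z-c[2])/d[:,2])[:,None]
def proj(n,P):
    T,f,cx,cy=cam(n); q=np.atleast_2d(P)@T[:3,:3].T+T[:3,3]
    return np.c_[f*q[:,0]/q[:,2]+cx,f*q[:,1]/q[:,2]+cy]
def blob(m,roi):
    z=np.zeros_like(m); x0,y0,x1,y1=roi; z[y0:y1,x0:x1]=m[y0:y1,x0:x1]
    ys,xs=np.nonzero(z); return np.c_[xs,ys]
E
python3 - <<'E'
from h import *
for n,rw,rc in (("top",(235,160,295,220),(300,150,395,245)),("scene",(235,160,285,190),(125,205,215,270))):
    im=cv2.imread(f"pics/{n}0.png").astype(int); b,g,r=im[...,0],im[...,1],im[...,2]
    w=blob(((r-g>50)&(r-b>15)).astype(np.uint8),rw)
    (c,ax,an)=cv2.fitEllipse(cv2.convexHull(w.astype(np.int32)))
    print(n,"wheel px",c,ax,len(w),[back(n,c,z)[0].round(1) for z in(165,169,175)])
    k=blob(((b-r>40)&(b-g>20)).astype(np.uint8),rc)
    h=cv2.convexHull(k.astype(np.int32)); c,ax,an=cv2.fitEllipse(h)
    P=back(n,h[:,0,:],8); A=np.c_[2*P[:,:2],np.ones(len(P))]; s=np.linalg.lstsq(A,(P[:,:2]**2).sum(1),rcond=None)[0]
    print("circle",c,ax,back(n,c,8)[0].round(1),"fit",s[:2].round(1),"R",np.sqrt(s[2]+s[0]**2+s[1]**2))
    # board
    bd=blob(((im.min(2)>150)).astype(np.uint8),(215,140,405,260) if n=="top" else (115,200,310,280))
    rect=cv2.minAreaRect(back(n,bd,8)[:,:2].astype(np.float32)); print("board",rect)
    # handle
    hd=blob((im.max(2)<60).astype(np.uint8),(294,178,332,204) if n=="top" else (190,215,232,235))
    H=back(n,hd,60)[:,:2]; rect=cv2.minAreaRect(H.astype(np.float32)); print("handle",len(hd),rect, cv2.boxPoints(rect).round(1).tolist())
    cv2.imwrite(f"pics/{n}0c.png",cv2.resize(cv2.imread(f"pics/{n}0.png")[130:255,210:405] if n=="top" else cv2.imread(f"pics/{n}0.png")[150:290,110:320],None,fx=3.8,fy=3.8,interpolation=cv2.INTER_CUBIC))
E
```

```text
top wheel px (263.6339111328125, 188.68719482421875) (29.168453216552734, 29.425214767456055) 473 [array([576.6, 212.7, 165. ]), array([575.9, 212.6, 169. ]), array([574.8, 212.6, 175. ])]
circle (351.3394470214844, 197.3096923828125) (70.82820129394531, 73.2231216430664) [581.2  22.6   8. ] fit [582.2  22.6] R 79.56121119865233
board ((0.0, 0.0), (0.0, 0.0), 0.0)
handle 275 ((589.498779296875, 117.13687133789062), (20.301044464111328, 70.46439361572266), 9.33476448059082) [[573.7999877929688, 150.3000030517578], [585.2000122070312, 80.69999694824219], [605.2000122070312, 84.0], [593.7999877929688, 153.5]]
scene wheel px (259.5483093261719, 174.93008422851562) (15.151025772094727, 27.151695251464844) 235 [array([566.4, 210. , 165. ]), array([573.6, 210.4, 169. ]), array([584.5, 211.1, 175. ])]
circle (170.56674194335938, 238.99256896972656) (43.04200744628906, 74.17382049560547) [589.1  21.    8. ] fit [581.9  20.4] R 78.60288318743008
board ((569.0845336914062, 115.65772247314453), (229.20753479003906, 366.40753173828125), 1.9168016910552979)
handle 234 ((602.7577514648438, 119.88418579101562), (22.72930145263672, 72.39446258544922), 10.18260383605957) [[585.2000122070312, 153.5], [598.0, 82.19999694824219], [620.2999877929688, 86.30000305175781], [607.5, 157.5]]
```

View pics/top0c.png

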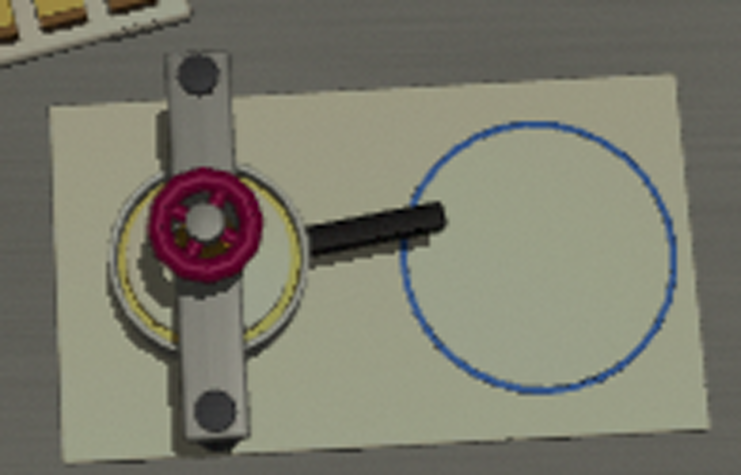

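The wheel is at about (575.5, 212, 169) and the circle at (582, 22). They are 190 mm apart, which matches the description, and the press yaw is about 0.035. Yaw 0.8 at the wheel leaves enough joint 6 range for the whole turn, so I'm approaching high.

```bash
python3 -m pendant '[[[0.75,-0.495,0.25],[0,0,-0.875],1],[[0.75,-0.495,0.25],[0,0,-0.875],1],[[0.75,-0.495,0.25],[0,0,-0.875],1],[[0.75,-0.495,0],[0,0,-0.875],1],[[0.75,-0.495,0],[0,0,-0.875],1],[[0.75,-0.495,0],[0,0,-0.875],1],[[0.75,-0.495,0],[0,0,-0.875],1],[[0.75,-0.495,0],[0,0,-0.875],1],[[0.75,-0.495,0],[0,0,-0.875],1],[[0.75,-0.495,0],[0,0,-0.875],1]]'
python3 -m pendant '[[[0.75,-0.495,0],[0,0,-0.875],1],[[0.75,-0.495,0],[0,0,-0.875],1],[[0.75,-0.495,0],[0,0,-0.875],1],[[0.75,-0.495,0],[0,0,-0.875],1],[[0.75,-0.495,0],[0,0,-0.875],1],[[0.75,-0.495,0],[0,0,-0.875],1],[[0.75,-0.495,0],[0,0,-0.875],1],[[0.75,-0.495,0],[0,0,-0.875],1],[[0.75,-0.495,0],[0,0,-0.875],1],[[0.75,-0.495,0],[0,0,-0.875],1]]'
```

```text
time: 0.93
tool_pos: [352.0, 360.1, 226.0]
tcp_rot: [-3.141, 0.0, 1.844]
contact_force: [0.1, 0.4, -0.5]
grip_width: 91.6
finger_force: 0.0
time: 1.77
tool_pos: [577.0, 211.7, 225.8]
tcp_rot: [-3.141, 0.001, 0.794]
contact_force: [0.2, 0.2, 0.7]
grip_width: 91.9
finger_force: 0.0
```

```bash
python3 -m pendant '[[[-0.04,0,-0.245],[0,0,0],1],[[0,0,-0.245],[0,0,0],1],[[0,0,-0.245],[0,0,0],1],[[0,0,-0.245],[0,0,0],1],[[0,0,-0.245],[0,0,0],1],[[0,0,-0.245],[0,0,0],1],[[0,0,-0.245],[0,0,0],1],[[0,0,-0.245],[0,0,0],1],[[0,0,0],[0,0,0],1],[[0,0,0],[0,0,0],1]]'
python3 -m pendant '[[[0,0,0],[0,0,0],-1],[[0,0,0],[0,0,0],-1],[[0,0,0],[0,0,0],-1],[[0,0,0],[0,0,0],-1],[[0,0,0],[0,0,0],-1],[[0,0,0],[0,0,0],-1],[[0,0,0],[0,0,0],-1],[[0,0,0],[0,0,0],-1],[[0,0,0],[0,0,0],-1],[[0,0,0],[0,0,0],-1]]'
python3 -c "
from h import *
o=bot.get_obs();print(o['moment'],o['joint_positions'],o['tool_pos'])"
```

```text
time: 2.6
tool_pos: [574.7, 212.7, 167.1]
tcp_rot: [-3.141, 0.001, 0.799]
contact_force: [-0.2, 0.9, -0.5]
grip_width: 92.0
finger_force: 0.0
time: 3.43
tool_pos: [575.0, 212.6, 167.5]
tcp_rot: [3.142, 0.0, 0.799]
contact_force: [0.3, -0.2, 0.4]
grip_width: 29.5
finger_force: 0.0
[-0.06484772  0.1049127  -0.00154713] [ 2.29281201e-01  5.31975638e-01  1.32181073e+00 -9.29483642e-05
  1.28778944e+00  1.00137813e+00] [575.01039461 212.62083066 167.52011675]
```

```bash
python3 -c "
from h import *
a=bot.capture('scene')[100:260,130:340];b=bot.capture('top')[110:270,180:390]
cv2.imwrite('pics/a1.png',cv2.resize(np.vstack([a,b]),None,fx=1.85,fy=1.85,interpolation=cv2.INTER_CUBIC))
o=bot.get_obs();print(o['grip_width'],o['finger_force'],o['contact_force'])"
```

```text
21.951260132161984 0.0 [-0.03438173 -0.17945076  0.59965775]
```

View pics/a1.png

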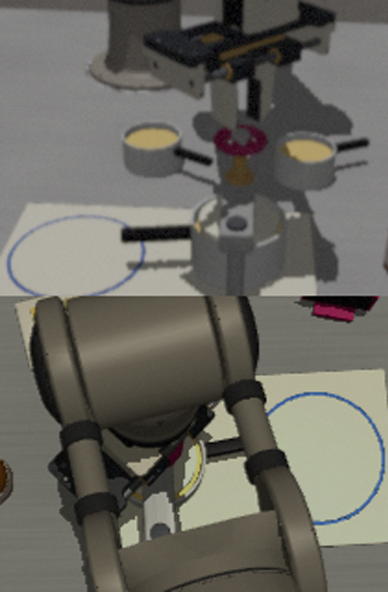

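```bash
python3 -c "
from h import *
o=bot.get_obs();p=o['tool_pos'];print(p,o['grip_width'])
for dz in(-17,0,2,20): print(dz,proj('scene',p+[0,0,dz]),proj('top',p+[0,0,dz]))
a=bot.capture('scene')[130:200,215:305]
cv2.imwrite('pics/a2.png',cv2.resize(a,None,fx=8,fy=8,interpolation=cv2.INTER_CUBIC))"
```

```text
[575.01913557 212.61078786 167.53230938] 21.951260132161984
-17 [[260.40988606 183.48518376]] [[263.83345693 190.81076605]]
0 [[260.58925078 175.98635609]] [[263.6740412  189.28217976]]
2 [[260.61062817 175.09261653]] [[263.65489438 189.09858706]]
20 [[260.80570339 166.93696853]] [[263.47870484 187.40916212]]
```

View pics/a2.png

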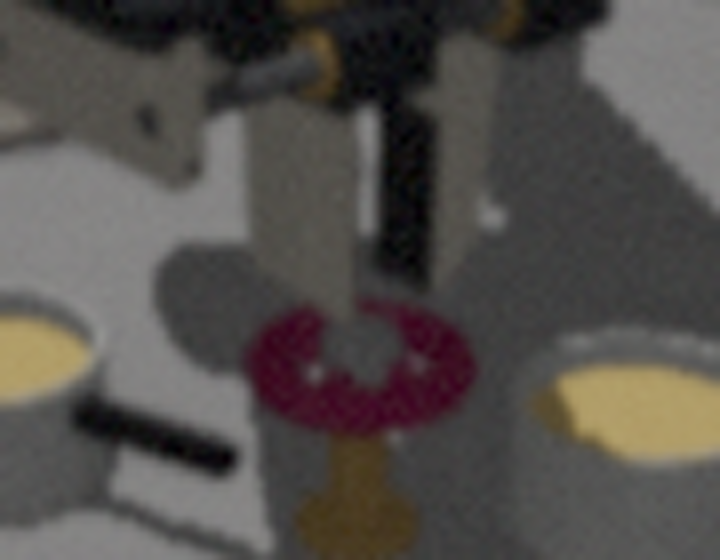

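```bash
python3 -c "
from h import *
p=np.array([126.2,509.6,203.8]); y=np.array([np.sin(2.899),-np.cos(2.899),0])
for n in('scene','top'):
  for s in(-55,0,55):
    for dz in(-17,2,49): print(n,s,dz,proj(n,p+s*y+[0,0,dz])[0].round(1))
a=cv2.imread('pics/scene0.png')[0:130,310:470]; a=cv2.resize(a,None,fx=4,fy=4)
b=bot.capture('top')[120:250,190:350];b=cv2.resize(b,None,fx=2.2,fy=2.2)
a=cv2.resize(a,(352,286));cv2.imwrite('pics/a3.png',np.hstack([a,b]))
o=bot.get_obs();print(o['grip_width'],o['finger_force'])"
```

```text
scene -55 -17 [354.1  98.3]
scene -55 2 [355.1  91.9]
scene -55 49 [357.5  75.5]
scene 0 -17 [373.4 100.4]
scene 0 2 [374.5  94. ]
scene 0 49 [377.5  77.4]
scene 55 -17 [393.2 102.6]
scene 55 2 [394.5  96.1]
scene 55 49 [398.   79.4]
top -55 -17 [121.9 463. ]
top -55 2 [118.3 467.6]
top -55 49 [108.6 479.9]
top 0 -17 [ 90.4 454.9]
top 0 2 [ 86.  459.3]
top 0 49 [ 74.3 471. ]
top 55 -17 [ 59.1 446.9]
top 55 2 [ 54. 451.]
top 55 49 [ 40.3 462.2]
14.131144579827016 0.0
```

View pics/a3.png

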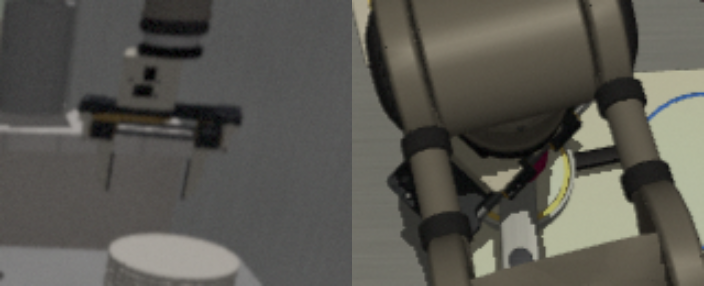

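Picture a2 shows the tips ending above the wheel at about (262,168), where reported z predicts row 183. The start picture shows a similar offset of about 12 px. So the fingers really sit about 35 mm higher than reported, and nothing was touched. I'll open, go down 20 mm and look again.

```bash
python3 -m pendant '[[[0,0,0],[0,0,0],1],[[0,0,0],[0,0,0],1],[[0,0,0],[0,0,0],1],[[0,0,0],[0,0,0],1],[[0,0,0],[0,0,0],1],[[0,0,0],[0,0,0],1],[[0,0,0],[0,0,0],1],[[0,0,0],[0,0,0],1],[[0,0,0],[0,0,0],1],[[0,0,0],[0,0,0],1]]'
python3 -m pendant '[[[0,0,0],[0,0,0],1],[[0,0,0],[0,0,0],1],[[0,0,0],[0,0,0],1],[[0,0,0],[0,0,0],1],[[0,0,-0.11],[0,0,0],1],[[0,0,-0.11],[0,0,0],1],[[0,0,-0.11],[0,0,0],1],[[0,0,-0.11],[0,0,0],1],[[0,0,-0.11],[0,0,0],1],[[0,0,-0.11],[0,0,0],1]]'
python3 -c "
from h import *
b=bot.capture('top')[120:250,190:350];b=cv2.resize(b,None,fx=2.2,fy=2.2)
a=bot.capture('scene')[100:230,180:340];a=cv2.resize(a,None,fx=4.5,fy=4.5,interpolation=cv2.INTER_CUBIC)
cv2.imwrite('pics/a4.png',a)
o=bot.get_obs();p=o['tool_pos'];print(p,o['grip_width'],o['moment'])
for s in (-46,46): print(proj('scene',p+s*np.array([.717,-.697,0])+[0,0,-17]),proj('scene',p+s*np.array([.717,-.697,0])+[0,0,20]))
"
```

```text
time: 4.47
tool_pos: [575.0, 212.6, 167.5]
tcp_rot: [3.142, 0.0, 0.799]
contact_force: [0.8, 0.6, -0.1]
grip_width: 75.8
finger_force: 0.0
time: 5.3
tool_pos: [574.9, 212.6, 147.2]
tcp_rot: [-3.141, 0.0, 0.799]
contact_force: [-0.5, -1.0, 0.4]
grip_width: 91.8
finger_force: 0.0
[574.60318743 212.5343158  146.90037218] 91.90173194300495 [-0.06708528  0.18043804  0.02478645]
[[276.60701259 184.82957417]] [[277.38090492 169.11065418]]
[[242.57251769 200.19259012]] [[242.50753188 183.73136892]]
```

View pics/a4.png

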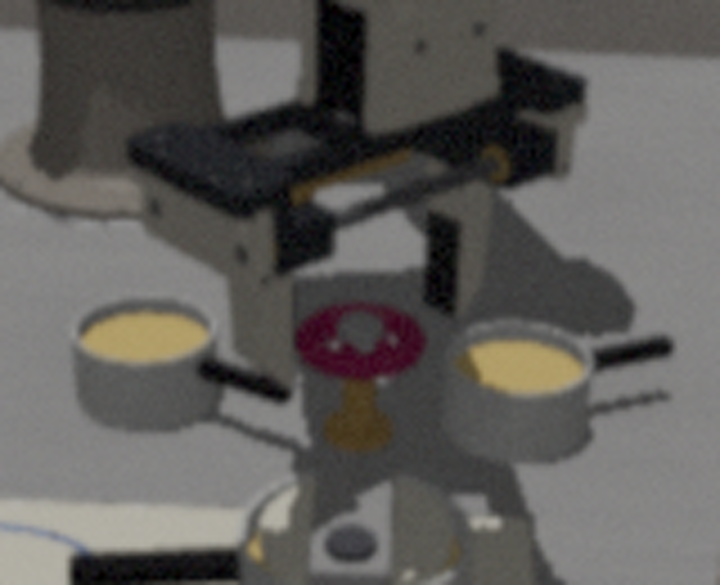

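Tips are seen at (245,187) and (278,168), which is where I'd expect them if the real z is reported z plus 36 mm. I'll go down 17 mm more and close.

```bash
python3 -m pendant '[[[0,0,-0.14],[0,0,0],1],[[0,0,-0.14],[0,0,0],1],[[0,0,-0.14],[0,0,0],1],[[0,0,-0.14],[0,0,0],1],[[0,0,0],[0,0,0],1],[[0,0,0],[0,0,0],-1],[[0,0,0],[0,0,0],-1],[[0,0,0],[0,0,0],-1],[[0,0,0],[0,0,0],-1],[[0,0,0],[0,0,0],-1]]'
python3 -m pendant '[[[0,0,0],[0,0,0],-1],[[0,0,0],[0,0,0],-1],[[0,0,0],[0,0,0],-1],[[0,0,0],[0,0,0],-1],[[0,0,0],[0,0,0],-1],[[0,0,0],[0,0,0],-1],[[0,0,0],[0,0,0],-1],[[0,0,0],[0,0,0],-1],[[0,0,0],[0,0,0],-1],[[0,0,0],[0,0,0],-1]]'
python3 -c "
from h import *
o=bot.get_obs();print(o['moment'],o['tool_pos'])"
```

```text
time: 6.23
tool_pos: [575.1, 212.7, 131.1]
tcp_rot: [3.141, -0.0, 0.799]
contact_force: [-0.2, 0.4, 0.2]
grip_width: 62.9
finger_force: 0.0
time: 7.07
tool_pos: [575.2, 212.5, 131.1]
tcp_rot: [3.141, -0.0, 0.799]
contact_force: [1.5, -2.4, 1.0]
grip_width: 55.2
finger_force: 30.0
[-0.4524156  -0.15388172  0.11261624] [575.20617655 212.52164148 131.09177771]
```

```bash
python3 -m pendant '[[[0,0,0.016],[0,0,0.8],-1],[[0,0,0.016],[0,0,0.8],-1],[[0,0,0.016],[0,0,0.8],-1],[[0,0,0.016],[0,0,0.8],-1],[[0,0,0.016],[0,0,0.8],-1],[[0,0,0.016],[0,0,0.8],-1],[[0,0,0.016],[0,0,0.8],-1],[[0,0,0.016],[0,0,0.8],-1],[[0,0,0.016],[0,0,0.8],-1],[[0,0,0.016],[0,0,0.8],-1]]'
python3 -c "
from h import *
o=bot.get_obs();print(o['moment'],o['contact_force'])
im=bot.capture('scene').astype(int);b,g,r=im[...,0],im[...,1],im[...,2]
w=blob(((r-g>40)&(r-b>15)).astype(np.uint8),(235,150,290,195));print(len(w),w.min(0),w.max(0))"
```

```text
time: 7.9
tool_pos: [574.6, 212.7, 135.9]
tcp_rot: [-3.141, -0.0, 1.763]
contact_force: [-0.8, -0.9, 2.2]
grip_width: 55.4
finger_force: 30.0
[-0.31537272  0.14770309 -0.23144775] [-0.7851058  -0.92109294  2.19816899]
45 [247 174] [273 179]
```

```bash
python3 -m pendant '[[[0,0,0.016],[0,0,0.8],-1],[[0,0,0.016],[0,0,0.8],-1],[[0,0,0.016],[0,0,0.8],-1],[[0,0,0.016],[0,0,0.8],-1],[[0,0,0.016],[0,0,0.8],-1],[[0,0,0.016],[0,0,0.8],-1],[[0,0,0.016],[0,0,0.8],-1],[[0,0,0.016],[0,0,0.8],-1],[[0,0,0.016],[0,0,0.8],-1],[[0,0,0.016],[0,0,0.8],-1]]'
python3 -c "
from h import *
o=bot.get_obs();print(o['moment'],o['contact_force'])"
python3 -m pendant '[[[0,0,0.016],[0,0,0.8],-1],[[0,0,0.016],[0,0,0.8],-1],[[0,0,0.016],[0,0,0.8],-1],[[0,0,0.016],[0,0,0.8],-1],[[0,0,0.016],[0,0,0.8],-1],[[0,0,0],[0,0,0],-1],[[0,0,0],[0,0,0],-1],[[0,0,0],[0,0,0],-1],[[0,0,0],[0,0,0],-1],[[0,0,0],[0,0,0],-1]]'
python3 -c "
from h import *
o=bot.get_obs();print(o['moment'],o['contact_force'],o['joint_positions'][5])"
```

```text
time: 8.78
tool_pos: [574.0, 212.4, 140.6]
tcp_rot: [-3.14, -0.002, 2.721]
contact_force: [-2.6, -3.7, 3.9]
grip_width: 55.3
finger_force: 30.0
[-0.49439598  0.47296475 -0.23737673] [-2.60124422 -3.66162856  3.93950421]
time: 9.62
tool_pos: [574.0, 212.0, 143.0]
tcp_rot: [-3.141, -0.002, -3.087]
contact_force: [-3.7, -4.9, 4.6]
grip_width: 55.3
finger_force: 30.0
[-0.57573842  0.51732176  0.15523495] [-3.7164861  -4.86662012  4.59207018] -1.396550772088488
```

```bash
python3 -m pendant '[[[0,0,0.01],[0,0,0.5],-1],[[0,0,0.01],[0,0,0.5],-1],[[0,0,0.01],[0,0,0.5],-1],[[0,0,0.01],[0,0,0.5],-1],[[0,0,0],[0,0,0.5],-1],[[0,0,0],[0,0,0],-1],[[0,0,0],[0,0,0],-1],[[0,0,0],[0,0,0],-1],[[0,0,0],[0,0,0],-1],[[0,0,0],[0,0,0],-1]]'
python3 -c "
from h import *
o=bot.get_obs();print(o['moment'],o['contact_force'],o['joint_positions'][5])"
python3 -m pendant '[[[0,0,0.01],[0,0,0.5],-1],[[0,0,0.01],[0,0,0.5],-1],[[0,0,0.01],[0,0,0.5],-1],[[0,0,0],[0,0,0],-1],[[0,0,0],[0,0,0],-1],[[0,0,0],[0,0,0],-1],[[0,0,0],[0,0,0],-1],[[0,0,0],[0,0,0],-1],[[0,0,0],[0,0,0],-1],[[0,0,0],[0,0,0],-1]]'
python3 -c "
from h import *
o=bot.get_obs();print(o['moment'],o['contact_force'],o['joint_positions'][5])"
```

```text
time: 10.45
tool_pos: [574.0, 211.8, 144.5]
tcp_rot: [-3.141, -0.002, -2.787]
contact_force: [-3.2, -5.7, 5.5]
grip_width: 55.6
finger_force: 30.0
[-0.70976624  0.63045042  0.10082919] [-3.20616279 -5.70447698  5.52771898] -1.6965331197385123
time: 11.28
tool_pos: [574.7, 212.1, 144.6]
tcp_rot: [-3.141, -0.001, -2.606]
contact_force: [-0.5, -5.0, -1.0]
grip_width: 55.8
finger_force: 30.0
[-0.72837407  0.00194266 -0.32305417] [-0.52535111 -4.97454621 -0.96343471] -1.8773784048011652
```

```bash
python3 -m pendant '[[[0,0,0],[0,0,0.5],-1],[[0,0,0],[0,0,0.5],-1],[[0,0,0],[0,0,0],-1],[[0,0,0],[0,0,0],-1],[[0,0,0],[0,0,0],-1],[[0,0,0],[0,0,0],-1],[[0,0,0],[0,0,0],-1],[[0,0,0],[0,0,0],-1],[[0,0,0],[0,0,0],-1],[[0,0,0],[0,0,0],-1]]'
python3 -c "
from h import *
o=bot.get_obs();print(o['moment'],o['contact_force'],o['joint_positions'][5])"
python3 -m pendant '[[[0,0,0],[0,0,0.5],-1],[[0,0,0],[0,0,0.5],-1],[[0,0,0],[0,0,0],-1],[[0,0,0],[0,0,0],-1],[[0,0,0],[0,0,0],-1],[[0,0,0],[0,0,0],-1],[[0,0,0],[0,0,0],-1],[[0,0,0],[0,0,0],-1],[[0,0,0],[0,0,0],-1],[[0,0,0],[0,0,0],-1]]'
python3 -c "
from h import *
o=bot.get_obs();print(o['moment'],o['contact_force'],o['joint_positions'][5])"
```

```text
time: 12.12
tool_pos: [575.0, 212.3, 144.6]
tcp_rot: [-3.141, -0.001, -2.486]
contact_force: [2.3, -5.2, -4.0]
grip_width: 56.4
finger_force: 30.0
[-0.68572113 -0.19161599 -0.26606385] [ 2.31996201 -5.24099808 -3.95587033] -1.9968474746115532
time: 12.95
tool_pos: [575.0, 212.4, 144.6]
tcp_rot: [-3.141, -0.001, -2.367]
contact_force: [2.5, -5.0, -4.9]
grip_width: 56.0
finger_force: 30.0
[-0.68784957 -0.24204382  0.14519437] [ 2.49783301 -4.9978713  -4.91033011] -2.1163324191942743
```

Opening now cycles 55.8, 56.4, 56.0 with jumps in moment, which suggests slipping at the stop. I'll push once more to confirm, then release, back off upwards and check the wheel height in the pictures.

```bash
python3 -m pendant '[[[0,0,0],[0,0,0.5],-1],[[0,0,0],[0,0,0.5],-1],[[0,0,0],[0,0,0.5],-1],[[0,0,0],[0,0,0.5],-1],[[0,0,0],[0,0,0.5],-1],[[0,0,0],[0,0,0.5],-1],[[0,0,0],[0,0,0],-1],[[0,0,0],[0,0,0],-1],[[0,0,0],[0,0,0],-1],[[0,0,0],[0,0,0],-1]]'
python3 -c "
from h import *
o=bot.get_obs();print(o['moment'],o['contact_force'],o['joint_positions'][5])"
python3 -m pendant '[[[0,0,0],[0,0,0],1],[[0,0,0],[0,0,0],1],[[0,0,0],[0,0,0],1],[[0,0,0],[0,0,0],1],[[0,0,0],[0,0,0],1],[[0,0,0],[0,0,0],1],[[0,0,0],[0,0,0],1],[[0,0,0],[0,0,0],1],[[0,0,0.3],[0,0,0],1],[[0,0,0.3],[0,0,0],1]]'
python3 -m pendant '[[[0,0,0.5],[0,0,0],1],[[0,0,0.5],[0,0,0],1],[[0,0,0.5],[0,0,0],1],[[0,0,0.3],[0,0,0],1],[[0,-0.4,0],[0,0,-0.8],1],[[0,-0.6,0],[0,0,-0.8],1],[[0,-0.7,0],[0,0,-0.8],1],[[0,-0.7,0],[0,0,-0.8],1],[[0,-0.7,0],[0,0,-0.8],1],[[0,-0.5,0],[0,0,-0.8],1]]'
cat > m.py <<'E'
from h import *
from scipy.optimize import least_squares
T=bot.capture('top');S=bot.capture('scene');cv2.imwrite('pics/t5.png',T);cv2.imwrite('pics/s5.png',S)
ob={}
for n,I,roi in(('top',T,(235,150,295,220)),('scene',S,(235,145,290,195))):
    im=I.astype(int);b,g,r=im[...,0],im[...,1],im[...,2]
    w=blob(((r-g>40)&(r-b>15)).astype(np.uint8),roi)
    c,ax,an=cv2.fitEllipse(cv2.convexHull(w.astype(np.int32)));print(n,c,ax,len(w));ob[n]=np.array(c)
print(least_squares(lambda p:np.r_[proj('top',p)[0]-ob['top'],proj('scene',p)[0]-ob['scene']],[575,212,180.]).x.round(1))
E
python3 m.py; python3 -c "
from h import *
o=bot.get_obs();print(o['tool_pos'],o['tcp_rot'])
from scipy.optimize import least_squares
a=np.array([263.63,188.69]);b=np.array([259.55,174.93])
print('start',least_squares(lambda p:np.r_[proj('top',p)[0]-a,proj('scene',p)[0]-b],[575,212,180.]).x.round(1))"
```

```text
time: 13.78
tool_pos: [574.9, 212.6, 144.8]
tcp_rot: [3.141, -0.0, -2.006]
contact_force: [1.3, -4.5, -5.9]
grip_width: 56.6
finger_force: 30.0
[-0.56546348 -0.11894379 -0.55391159] [ 1.27404684 -4.46617194 -5.9285277 ] -2.4768701973496863
time: 14.62
tool_pos: [574.7, 212.6, 163.4]
tcp_rot: [3.141, -0.001, -2.004]
contact_force: [0.1, -0.1, 0.8]
grip_width: 91.5
finger_force: 0.0
time: 15.45
tool_pos: [575.1, 103.0, 217.7]
tcp_rot: [-3.141, 0.0, -2.586]
contact_force: [-0.1, 0.3, 0.2]
grip_width: 92.4
finger_force: 0.0
top (262.9342956542969, 187.36392211914062) (29.04341697692871, 29.89620018005371) 400
scene (260.4649963378906, 168.85020446777344) (15.392730712890625, 27.349273681640625) 231
[575.8 212.9 183.8]
[575.24903489 102.48072987 217.69534177] [-3.14086104e+00  2.79128964e-04 -2.58490563e+00]
start [575.7 211.6 170.2]
```

```bash
python3 -c "
from h import *
im=cv2.imread('pics/top0.png')
for th in(30,40,50):
  hd=blob((im.max(2)<th).astype(np.uint8),(292,178,332,204)); H=back('top',hd,60)[:,:2]
  r=cv2.minAreaRect(H.astype(np.float32));l=cv2.fitLine(H.astype(np.float32),cv2.DIST_HUBER,0,.01,.01).ravel();print(th,len(hd),r,l.round(3),H[:,1].min())
print(back('top',[[326.05,187.1],[292.1,193.9]],60))
a=cv2.imread('pics/top0.png')[170:220,285:335];b=cv2.imread('pics/t5.png')[140:250,210:400]
a=cv2.resize(a,(400,400),interpolation=cv2.INTER_NEAREST);b=cv2.resize(b,(400,232));b=cv2.copyMakeBorder(b,0,168,0,0,0)
cv2.imwrite('pics/a5.png',np.hstack([a,b]))"
```

```text
30 158 ((590.8858032226562, 119.6939926147461), (15.87099838256836, 74.22785186767578), 9.921567916870117) [ 1.69000e-01 -9.86000e-01  5.93923e+02  1.19044e+02] 83.29844552328352
40 273 ((590.73681640625, 119.68595886230469), (16.631258010864258, 74.27706909179688), 10.328893661499023) [ 1.86000e-01 -9.82000e-01  5.90540e+02  1.19657e+02] 83.29844552328352
50 285 ((590.4747314453125, 119.59596252441406), (17.466236114501953, 75.03971099853516), 9.632242202758789) [ 1.90000e-01 -9.82000e-01  5.90553e+02  1.19477e+02] 83.21505022791497
[[595.86807998  83.28536975  60.        ]
 [582.79259349 154.8496374   60.        ]]
```

View pics/a5.png

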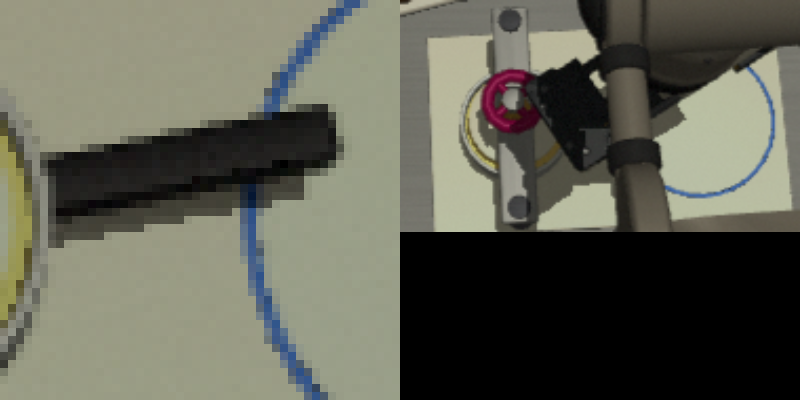

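The wheel is at z 183.8, so it is at its stop after 2.72 rad of travel. The handle grip point is at about (591.4, 108) with mould yaw about 0.18. Now I'll turn to yaw 1.75 and come down over the handle.

```bash
python3 -m pendant '[[[0.03,0.01,0],[0,0,-0.9],1],[[0.03,0.01,0],[0,0,-0.9],1],[[0.03,0.01,0],[0,0,-0.9],1],[[0.03,0.01,0],[0,0,-0.9],1],[[0.03,0.01,0],[0,0,-0.9],1],[[0.03,0.01,0],[0,0,-0.9],1],[[0.03,0.01,0],[0,0,-0.9],1],[[0.03,0.01,0],[0,0,-0.9],1],[[0.03,0.01,0],[0,0,-0.9],1],[[0.03,0.01,0],[0,0,-0.9],1]]'
python3 -m pendant '[[[0.03,0.01,0],[0,0,-0.9],1],[[0.03,0.01,0],[0,0,-0.9],1],[[0.03,0.01,0],[0,0,-0.9],1],[[0.03,0.01,0],[0,0,-0.9],1],[[0.03,0.01,0],[0,0,-0.9],1],[[0.03,0.01,0],[0,0,-0.9],1],[[0.03,0.01,0],[0,0,-0.9],1],[[0.03,0.01,0],[0,0,-0.9],1],[[0,0,0],[0,0,0],1],[[0,0,0],[0,0,0],1]]'
python3 -m pendant '[[[0,0,-0.525],[0,0,0],1],[[0,0,-0.525],[0,0,0],1],[[0,0,-0.525],[0,0,0],1],[[0,0,-0.525],[0,0,0],1],[[0,0,-0.525],[0,0,0],1],[[0,0,-0.525],[0,0,0],1],[[0,0,-0.525],[0,0,0],1],[[0,0,-0.525],[0,0,0],1],[[0,0,-0.525],[0,0,0],1],[[0,0,-0.525],[0,0,0],1]]'
python3 -c "
from h import *
a=bot.capture('scene')[100:260,120:320]
cv2.imwrite('pics/a6.png',cv2.resize(a,None,fx=3.75,fy=3.75,interpolation=cv2.INTER_CUBIC))
o=bot.get_obs();p=o['tool_pos'];print(p,o['grip_width'],o['tcp_rot'])
for s in (-46,46):
  q=p+s*np.array([np.cos(.18),np.sin(.18),0])
  for dz in(-17,20): print(s,dz,(proj('scene',q+[0,0,dz])[0]-[120,100])*3.75)
print((proj('scene',[[596,83.4,60],[591.4,108,60]])-[120,100])*3.75)
"
```

```text
time: 16.38
tool_pos: [584.1, 108.7, 217.4]
tcp_rot: [3.141, 0.0, 2.621]
contact_force: [-0.5, -0.1, -0.6]
grip_width: 91.7
finger_force: 0.0
time: 17.22
tool_pos: [591.2, 110.8, 217.3]
tcp_rot: [3.141, -0.0, 1.764]
contact_force: [-0.5, 0.1, 0.1]
grip_width: 92.0
finger_force: 0.0
time: 18.05
tool_pos: [591.3, 110.4, 59.0]
tcp_rot: [3.141, -0.0, 1.764]
contact_force: [0.3, 0.1, -0.3]
grip_width: 91.6
finger_force: 0.0
[589.22264555 110.26166035  55.69529077] 92.05805174011601 [-3.13664439e+00 -7.92237077e-04  1.76346242e+00]
-46 -17 [339.70780788 440.72964114]
-46 20 [336.74108426 388.34098686]
46 -17 [340.09635381 539.4094859 ]
46 20 [336.8310972 484.076577 ]
[[287.89348384 461.41062037]
 [333.38828754 459.06111019]]
```

View pics/a6.png

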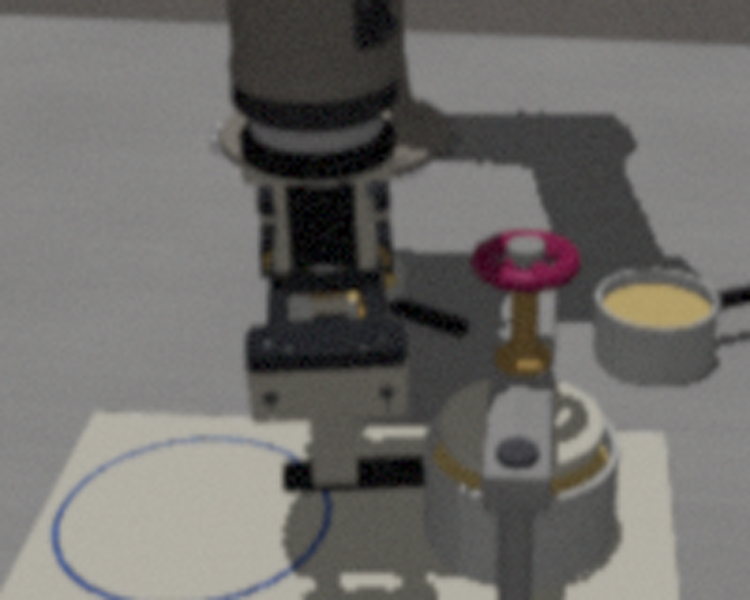

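The near finger's tip is seen at (335,485), again matching the prediction with the 37 mm offset. The wheel is up and the handle lies between the fingers. The reported pose shifted slightly, so I'm checking that it has settled.

```bash
python3 -m pendant '[[[0,0,0],[0,0,0],1],[[0,0,0],[0,0,0],1],[[0,0,0],[0,0,0],1],[[0,0,0],[0,0,0],1],[[0,0,0],[0,0,0],1],[[0,0,0],[0,0,0],1],[[0,0,0],[0,0,0],1],[[0,0,0],[0,0,0],1],[[0,0,0],[0,0,0],1],[[0,0,0],[0,0,0],1]]'
python3 -c "
from h import *
o=bot.get_obs()
for k in o: print(k,np.round(o[k],3))"
```

```text
time: 18.93
tool_pos: [591.2, 110.0, 59.6]
tcp_rot: [3.142, -0.0, 1.759]
contact_force: [-0.7, -0.1, 0.0]
grip_width: 91.7
finger_force: 0.0
time 18.933
joint_positions [ 0.057  0.62   1.488  0.     1.033 -0.131]
dq [-0.001 -0.    -0.001  0.001 -0.     0.001]
tau [ 1.0000e-03 -5.3523e+01 -2.1143e+01  6.5000e-02  4.8000e-02 -1.0000e-03]
tool_pos [591.204 110.042  59.552]
tcp_rot [ 3.142 -0.     1.759]
contact_force [-0.673 -0.084  0.027]
moment [-0.059  0.018 -0.04 ]
finger_force 0.0
grip_width 91.685
```

```bash
python3 -m pendant '[[[0,-0.05,-0.2],[0,0,0],1],[[0,0,-0.2],[0,0,0],1],[[0,0,-0.2],[0,0,0],1],[[0,0,-0.2],[0,0,0],1],[[0,0,-0.2],[0,0,0],1],[[0,0,-0.2],[0,0,0],1],[[0,0,-0.2],[0,0,0],1],[[0,0,-0.1],[0,0,0],1],[[0,0,0],[0,0,0],1],[[0,0,0],[0,0,0],1]]'
python3 -m pendant '[[[0,0,0],[0,0,0],0.2],[[0,0,0],[0,0,0],0.2],[[0,0,0],[0,0,0],-0.2],[[0,0,0],[0,0,0],-0.2],[[0,0,0],[0,0,0],-0.2],[[0,0,0],[0,0,0],-0.2],[[0,0,0],[0,0,0],-0.4],[[0,0,0],[0,0,0],-0.4],[[0,0,0],[0,0,0],-0.4],[[0,0,0],[0,0,0],-0.4]]'
python3 -m pendant '[[[0,0,0],[0,0,0],-0.5],[[0,0,0],[0,0,0],-0.55],[[0,0,0],[0,0,0],-0.6],[[0,0,0],[0,0,0],-0.65],[[0,0,0],[0,0,0],-1],[[0,0,0],[0,0,0],-1],[[0,0,0],[0,0,0],-1],[[0,0,0],[0,0,0],-1],[[0,0,0],[0,0,0],-1],[[0,0,0],[0,0,0],-1]]'
python3 -c "
from h import *
o=bot.get_obs();print(o['moment'],o['joint_positions'])
a=bot.capture('scene')[140:260,150:310]
cv2.imwrite('pics/a7.png',cv2.resize(a,None,fx=4.5,fy=4.5,interpolation=cv2.INTER_CUBIC))"
```

```text
time: 19.77
tool_pos: [591.2, 108.5, 14.4]
tcp_rot: [-3.141, -0.0, 1.759]
contact_force: [0.1, 0.6, 0.7]
grip_width: 91.7
finger_force: 0.0
time: 20.6
tool_pos: [591.2, 108.5, 14.5]
tcp_rot: [3.142, -0.0, 1.759]
contact_force: [-1.0, -0.1, -0.2]
grip_width: 30.5
finger_force: 0.0
time: 21.43
tool_pos: [591.3, 108.5, 14.6]
tcp_rot: [3.141, 0.0, 1.759]
contact_force: [1.4, 0.2, -1.0]
grip_width: 16.1
finger_force: 29.9
[-0.01777773 -0.27560604 -0.26511384] [ 5.40465048e-02  6.77607504e-01  1.52500864e+00  5.21170986e-06
  9.38591705e-01 -1.33818071e-01]
```

View pics/a7.png

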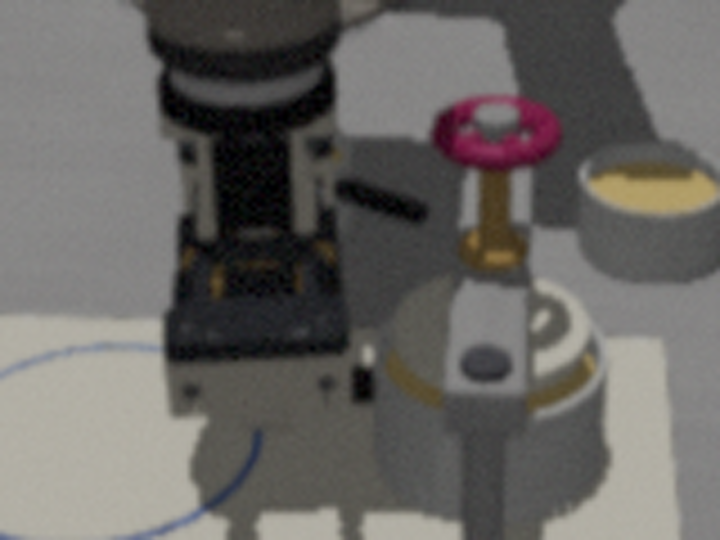

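Handle gripped: 16.1 mm opening, 30 N. The mould axis works out at about (571, 214), so I need to slide it by (+10.7, -192), in gentle steps with a force check first.

```bash
python3 -m pendant '[[[0,-0.1,0],[0,0,0],-1],[[0.01,-0.2,0],[0,0,0],-1],[[0.01,-0.2,0],[0,0,0],-1],[[0.01,-0.2,0],[0,0,0],-1],[[0.01,-0.2,0],[0,0,0],-1],[[0.01,-0.2,0],[0,0,0],-1],[[0.01,-0.2,0],[0,0,0],-1],[[0.01,-0.2,0],[0,0,0],-1],[[0.01,-0.2,0],[0,0,0],-1],[[0.01,-0.2,0],[0,0,0],-1]]'
python3 -c "
from h import *
o=bot.get_obs();print(o['moment'],o['contact_force'],o['grip_width'])"
```

```text
time: 22.32
tool_pos: [593.9, 50.9, 14.5]
tcp_rot: [3.142, -0.0, 1.759]
contact_force: [0.3, 3.5, 0.9]
grip_width: 16.0
finger_force: 29.8
[ 0.45244743  0.07992803 -0.05299127] [0.25143137 3.46815556 0.92003415] 16.046705170854803
```

```bash
python3 -m pendant '[[[0.014,-0.225,0],[0,0,0],-1],[[0.014,-0.225,0],[0,0,0],-1],[[0.014,-0.225,0],[0,0,0],-1],[[0.014,-0.225,0],[0,0,0],-1],[[0.014,-0.225,0],[0,0,0],-1],[[0.014,-0.225,0],[0,0,0],-1],[[0.014,-0.225,0],[0,0,0],-1],[[0.014,-0.225,0],[0,0,0],-1],[[0.014,-0.225,0],[0,0,0],-1],[[0.014,-0.225,0],[0,0,0],-1]]'
python3 -m pendant '[[[0.014,-0.225,0],[0,0,0],-1],[[0.014,-0.225,0],[0,0,0],-1],[[0.014,-0.225,0],[0,0,0],-1],[[0.014,-0.225,0],[0,0,0],-1],[[0.014,-0.225,0],[0,0,0],-1],[[0.014,-0.225,0],[0,0,0],-1],[[0.014,-0.225,0],[0,0,0],-1],[[0.014,-0.225,0],[0,0,0],-1],[[0.014,-0.15,0],[0,0,0],-1],[[0,-0.07,0],[0,0,0],-1]]'
python3 -c "
from h import *
bot.capture('top')
o=bot.get_obs();print(o['moment'],o['contact_force'],o['tool_pos'])
for n,c in(('top',(slice(130,260),slice(210,410))),('scene',(slice(150,290),slice(100,300)))):
  pass
a=bot.capture('top')[130:260,210:410];b=bot.capture('scene')[160:290,100:300]
cv2.imwrite('pics/a8.png',cv2.resize(np.vstack([a,b]),None,fx=2.3,fy=2.3,interpolation=cv2.INTER_CUBIC))"
```

```text
time: 23.15
tool_pos: [598.1, -16.7, 14.5]
tcp_rot: [3.142, 0.0, 1.759]
contact_force: [-0.1, 3.5, 1.1]
grip_width: 15.2
finger_force: 29.8
time: 23.98
tool_pos: [602.0, -77.5, 14.5]
tcp_rot: [3.141, 0.0, 1.758]
contact_force: [-0.3, 4.0, 1.2]
grip_width: 15.7
finger_force: 29.8
[-0.18601268  0.09768901 -0.08201521] [-0.3966392  -0.67964327 -0.59017693] [601.98286996 -77.62151973  14.55123181]
```

View pics/a8.png

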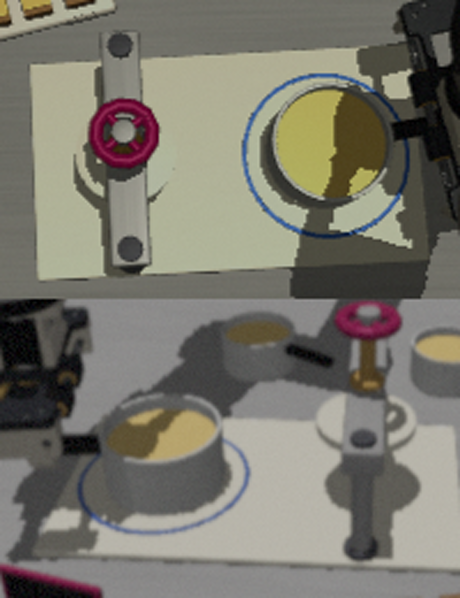

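The mould stands inside the circle, just short of its centre, with its rim centre at about (354,193) in the full top picture. I'll nudge it 6 mm, then open only partly because the label is near.

```bash
python3 -m pendant '[[[0,-0.05,0],[0,0,0],-1],[[0,-0.1,0],[0,0,0],-1],[[0,-0.05,0],[0,0,0],-1],[[0,0,0],[0,0,0],-1],[[0,0,0],[0,0,0],-1],[[0,0,0],[0,0,0],-0.4],[[0,0,0],[0,0,0],-0.4],[[0,0,0],[0,0,0],-0.4],[[0,0,0],[0,0,0],-0.4],[[0,0,0],[0,0,0],-0.4]]'
python3 -m pendant '[[[0,0,0],[0,0,0],-0.4],[[0,0,0],[0,0,0],-0.4],[[0,0,0.1],[0,0,0],-0.4],[[0,0,0.2],[0,0,0],-0.4],[[0,0,0.3],[0,0,0],-0.4],[[0,0,0.5],[0,0,0],-0.4],[[0,0,0.6],[0,0,0],-0.4],[[0,0,0.6],[0,0,0],-0.4],[[0,0,0.6],[0,0,0],-0.4],[[0,0,0.6],[0,0,0],-0.4]]'
python3 -m pendant '[[[0,0,0.6],[0,0,0],-0.4],[[0,0,0.6],[0,0,0],-0.4],[[0,-0.3,0.6],[0,0,0],-0.4],[[0,-0.6,0.3],[0,0,0],-0.4],[[0,-0.6,0],[0,0,0],-0.4],[[0,-0.6,0],[0,0,0],-0.4],[[0,-0.6,0],[0,0,0],-0.4],[[0,-0.3,0],[0,0,0],-0.4],[[0,0,0],[0,0,0],-0.4],[[0,0,0],[0,0,0],-0.4]]'
sed -i 's/5\.png/9.png/g' m.py; python3 m.py
python3 - <<'E'
from h import *
print('label',back('top',[[343,120],[360,122]],0),'mould before',back('top',[354.3,192.6],70))
im=cv2.imread('pics/top9.png') if 0 else cv2.imread('pics/t9.png'); i=im.astype(int)
y=blob(((i[...,2]-i[...,0]>35)).astype(np.uint8),(315,155,395,240))
print('cheese',len(y),back('top',np.array(cv2.minEnclosingCircle(y.astype(np.int32))[0]),60))
cv2.imwrite('pics/a9.png',np.hstack([im[90:260,200:410],cv2.imread('pics/s9.png')[150:320,80:290]]).repeat(1,0))
E
```

```text
time: 24.97
tool_pos: [601.9, -82.7, 14.5]
tcp_rot: [3.142, 0.0, 1.759]
contact_force: [0.9, -0.3, -0.5]
grip_width: 27.9
finger_force: 0.0
time: 25.8
tool_pos: [602.0, -82.6, 121.6]
tcp_rot: [3.14, 0.0, 1.759]
contact_force: [-0.8, -0.5, -0.8]
grip_width: 27.3
finger_force: 0.0
time: 26.63
tool_pos: [601.8, -172.4, 182.9]
tcp_rot: [3.141, -0.0, 1.758]
contact_force: [0.8, -0.2, -0.8]
grip_width: 27.8
finger_force: 0.0
top (263.49884033203125, 187.49903869628906) (29.89639663696289, 30.02310562133789) 512
scene (259.42462158203125, 168.60922241210938) (16.31033706665039, 28.013824462890625) 280
[575.5 211.4 184.1]
label [[761.09416141  31.57903082   0.        ]
 [755.5291895   -6.85561982   0.        ]] mould before [[581.39765679  26.48874917  70.        ]]
cheese 1758 [[583.88940775  21.48001     60.        ]]
```

View pics/a9.png

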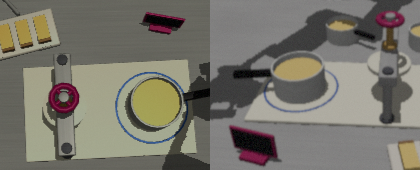

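The mould is centred in the circle at about (583, 21), the wheel is at z 184, and the label and plate haven't moved. The gripper is clear, so I'm handing in.

```bash
python3 -c "
from plant import bot
print(bot.close_job())"
```

```text
the job is handed in; nothing more can be done
None
```

The handwheel is up against its stop (rim at z 184 mm), and the mould is free of the gripper inside the blue circle, about 2 mm off its centre. The label and plate look unmoved and nothing went near the jar; the job was handed in at about 27 s.

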